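# Isolate the drive, free the sagging gate bolt and hold the guard gate ajar

### The job

The shaft drive under the clear guard is to be looked at: first turn its rotary isolator from on to off, into its off detent. Then draw the guard gate's bolt out of the keeper - it sags, so its head must be lifted over the bent keeper lip while you pull it toward the gate's hinge - and swing the self-closing gate about 20 degrees open toward you. Finish while still gripping the bolt or gate, holding it still at that angle, and leave the other things on the bench where they are.

Things in the scene. Friction and masses are not known exactly. Their poses are not given: they have to be found in the camera images.
- isolator: Rotary isolator, fixed to the bench: grey box 96 (its x) x 76 (its y) x 55 mm high with a black bar handle on top. Origin at the centre of its underside, z up. White ticks on the cover at its +x side (on) and its +y side (off). A black cable gland sticks 20 mm out of its +x end. It may stand left or right of the guard.
- isolator_handle (a joint): Angle of the isolator handle about its vertical axis: 0 = off (white pointer line toward the box's +y), 1.571 = on (pointer toward the box's +x). Going to off is a quarter turn anticlockwise seen from above. Both ends are spring detents with a stop just behind them; peak torque about 0.2 N m about half way.
- isolator_grip (a point): On the handle's turning axis, at grip height, 77.5 mm above the bench. The grip bar is 14 mm wide, 56 mm long and 30 mm high (its top 14 mm above this point, the round 52 mm flange it stands on 15 mm below). The point turns with the handle: its y axis runs along the bar toward the pointer end, its x axis across the bar.
- guard: Low guard fixed to the bench: 130 mm deep (x) x 270 mm wide (y), aluminium posts 148 mm high, clear sides, clear roof with its top at 138 mm, a steel shaft and pulley inside. Origin at the centre of its footprint at bench level; -x is its front, where the gate is; z up.
- gate_angle (a joint): Opening angle of the gate about its vertical hinge at the left (+y) end of the front: 0 = shut, grows as the free end swings to the front (-x). Aluminium frame with clear pane, 18 mm thick, 206 mm long, 150 mm high. A spring closes it (0.25 N m shut, 0.43 N m at 0.35 rad, about 3 N at the knob). The bolt keeps it shut while its head is in the keeper.
- gate_hinge (a point): A point on the gate's vertical hinge axis, 150 mm above the bench; it is fixed to the guard.
- gate: The gate's frame with the bolt it carries. Origin on the hinge axis at bench level; y axis along the gate, the free end at -y; the front of the shut gate is -x.
- bolt_slide (a joint): How far the bolt is drawn along the gate toward the hinge (gate's +y): 0 = home in the keeper, stop at 0.050 m. The head is clear of the keeper from 0.026 m on. Friction about 1 N.
- bolt_sag (a joint): Upward swing of the bolt rod about its worn rear bearing: 0 = sagging (as it rests), stop at 0.13 rad. The bearing lies 91 mm along the gate (hinge side) from the knob and 155 mm from the head, and moves with the bolt. It falls back by its own weight (0.5 to 2 N at the knob).
- bolt_knob (a point): Grip point at mid-height of the bolt's upright round knob (steel, 16 mm diameter; top 15 mm above this point, 9 mm thick rod 18 mm below it). At rest about 194 mm above the bench, 166 mm from the hinge axis. It must rise about 5 mm for the head to pass the lip; stop at about 12 mm. Gate rail 43 mm below; barrel staples (top 191 mm) begin 82 mm from the hinge axis.
- bolt_tip (a point): Centre of the bolt's head, a steel cylinder 20 mm diameter, 12 mm long, along the rod. At rest it hangs between the keeper's cheeks behind the lip.
- keeper_lip_top (a point): Middle of the top edge of the bent keeper lip on the right front post, 162.5 mm above the bench; the resting head reaches about 7.5 mm below this edge. The keeper is an open-topped steel fork, 27 mm wide inside, 185 mm high, 32 mm long along the gate beyond the free end.
- amber: Brown glass bottle with black cap, 60 mm diameter x 142 mm, standing on the bench on the side of the guard where the isolator is not; bystander. Origin at the centre of its underside.
- timer: Small white bench timer 64 x 64 x 19 mm; bystander. Origin at the centre of its underside.
- stopper: Brown-grey rubber stopper, 30 mm diameter x 28 mm; bystander. Origin at the centre of its underside.
- match: Small flat cardboard match box 36 x 54 x 14 mm; bystander. Origin at the centre of its underside.

How it is judged:
On the way, in this order (a step that is already met when the one before it is completed fails the run):
1. the isolator handle is in its off detent, the bolt still home (value of joint isolator_handle below 0.2 rad and value of joint bolt_slide below 0.01 m), for 0.2 s.
2. the bolt's head is lifted over the lip and drawn clear of the keeper (value of joint bolt_slide above 0.026 m and value of joint isolator_handle below 0.2 rad), for 0.2 s.
At the end, for the whole second after the job is handed in: Isolator off (handle within 0.2 rad of its off detent), bolt drawn (more than 20 mm), gate held still between 0.22 and 0.50 rad (13 to 29 degrees) open, with the fingers still bearing on the gate or its bolt with more than 1 N (value of joint isolator_handle below 0.2 rad and value of joint bolt_slide above 0.02 m and value of joint gate_angle between 0.22 and 0.5 rad and velocity of joint gate_angle between -0.05 and 0.05 rad/s and contact force between the fingers and gate above 1 N); the arm keeps its last pose, push and grip.
It fails at once if the bolt is drawn with the isolator still on (value of joint isolator_handle above 0.5 rad and value of joint bolt_slide above 0.015 m).
It fails at once if a bystander is moved more than 3 cm (distance of any of amber, timer, stopper, match from where it was at the start of the episode above 0.03 m).
It also fails if it takes over 51 s, if anything falls off the work surface, if the arm or the gripper's body presses on something with over 40 N, if the wrist force passes 120 N, or if a joint passes its speed limit or range.

### The arm

A 6-joint arm with a two-finger parallel gripper is mounted at the origin on a cart in front of the work surface, level with it; the furniture and walls round the work are solid. World frame = base frame: x ahead of the robot, y to its left, z up, the work surface at z = 0. Lengths are in m, angles in rad, forces in N, time in s.
With the tool pointing down it reaches from about 0.3 to 0.875 m from the base axis. Payload 6.4 kg.
Tool frame: the origin (TCP) lies at the very end of the fingers, on their centre line; the grasp point (between the pads) lies ctrl.grip_point_offset behind it (ctrl.grip_point_offset is the distance from the TCP to the grasp point, in m); z points along the fingers, x is the direction in which the jaws open and shut, and the axes are right-handed (so a half turn about z gives the same grasp; the last joint's range is limited). The gripper opens to 85 mm and grips with 20 to 120 N. Pads are 22 mm wide; open, the fingers measure 114 mm over their backs; the gripper's body (76 mm by 85 mm) begins 54 mm behind the grasp point. The pads swing forward as they close: fully open they stand 13 mm farther back than shut.
Start: joints at [-1.515, 0.181, 1.607, -0, 1.354, -0.206], TCP at [0.149, -0.555, 0.231] pointing down, gripper open.
Joint ranges: [-2.99, 2.99], [-0.89, 2.07], [0.3, 2.58], [-1.14, 4.28], [0, 2.63], [-3.12, 3.12]. Speed limits (rad/s): [2.57, 2.57, 3.01, 3.14, 3.14, 3.14].

### API

Orientations are given as a unit quaternion [w, x, y, z].
In Python, from bench import get_obs, viewer, workorder, ctrl gives the robot as it stands. The module is installed in compiled form; this text tells all that it offers.
- The arm moves only by the tool move_arm, never from a script. Its argument "increments" is a list of rows, each an object of numbers: "tx", "ty", "tz": the shift along the tool's x, y, z in m; "turn": the turn about the tool's z in degrees. A call has 1 to 20 rows; each row is the pose to reach, as a shift and turn from the pose commanded when the call began, along the tool's axes at that moment; what a row does not reach only later rows make up. A row lasts 1/12 s, in which the tool goes at most 41.7 mm and 7.16 degrees, less where a joint would pass 70% of its speed; a pose out of reach is approached as far as the arm can. A call with a gripper value outside its range is refused whole. "gripper" is the opening, from 0 (shut) to 1 (fully open), set as the call begins (left out, the last holds). The fingers move at their own pace and stop on an object; the grip force is fixed at half the most. Time passes only in rows, so rows that repeat a pose let the fingers close. It gives the time, the measured TCP pose, the force and the opening at its end, in the units of the state.
- get_obs(): the state, without advancing time (a new reading comes with each control period).
- viewer.camera(name): name is "scene" or "side" or "wrist"; returns (picture, depth): 384x512x3 uint8, red, green, blue; 384x512 float32, m along the optical axis (not along the pixel's ray), 0 where there is no reading.
- viewer.get_calibration(name): a dict with "intrinsics" (3x3 intrinsics, pixels), "origin" and "attitude" of the camera in the world. Camera axes: x right, y up, looking along -z (the intrinsics and any distortion apply to the point x, -y, -z); pixel columns grow to the right and rows downward; lengths in m; the calibration is good to about 2 mm. A picture is of the moment at which its call begins: read the wrist's pose just before it. get_calibration takes no time and is no camera call; for the wrist camera it gives the pose at the moment of the call.
- workorder.hand_in(): hands the job in, once; it reports no verdict.
The state is a dict: "time_s": time; "q": joint angles; "dq": joint speeds; "joint_efforts": joint torques, N m; "eef_pos": TCP position; "eef_rot": TCP orientation; "wrist_force": force on the tool from outside, world axes, zero at the start; "torque": the same for the moment, N m; "opening": opening from 0.0 (shut) to 1.0 (fully open).
Only numpy, scipy, OpenCV 4.12 (cv2) and the standard library are available. Lean on these libraries where they do the work, as an engineer would, in place of code of your own. Each camera call takes 0.05 s, during which the arm holds its last target.

## Working session

There is one attempt and no reset: what is moved stays moved. The work goes in short steps, Python scripts to look and compute and a tool call to move; the robot and the scene stay as the last step left them, time stands still between calls to the robot, and variables do not carry over. Pictures are saved under pics/ and viewed, and the job is handed in when it is done.

Besides the shell and the picture viewer there is one more tool, called as name(argument=value, ...), one argument or row to a line, values as JSON. move_arm: Moves the arm, as the interface text tells. Its arguments: {"type":"object","properties":{"increments":{"type":"array"},"gripper":{"type":"number"}},"required":["increments"]}

```bash
mkdir -p pics; ls; cat > h.py <<'E'
import numpy as np, cv2, json
from bench import get_obs, viewer, workorder, ctrl
from scipy.spatial.transform import Rotation as R
def rot(a):
    a=np.array(a,float)
    if a.shape==(3,3): return a
    return R.from_quat([a[1],a[2],a[3],a[0]]).as_matrix()
def cap(name,tag):
    c=viewer.get_calibration(name); p,d=viewer.camera(name)
    cv2.imwrite(f'pics/{tag}.png',cv2.cvtColor(p,cv2.COLOR_RGB2BGR))
    np.savez(f'{tag}.npz',p=p,d=d,K=np.array(c['intrinsics']),o=np.array(c['origin']),A=rot(c['attitude']))
    return c
def load(tag): return np.load(f'{tag}.npz')
def pt(z,u,v,dep=None):
    K=z['K']; d=z['d'][int(round(v)),int(round(u))] if dep is None else dep
    c=np.array([(u-K[0,2])/K[0,0]*d, -(v-K[1,2])/K[1,1]*d, -d])
    return z['o']+z['A']@c
def plane(z,u,v,h):
    p=pt(z,u,v,1.0)-z['o']; t=(h-z['o'][2])/p[2]; return z['o']+t*p
def proj(z,P):
    c=z['A'].T@(np.array(P)-z['o']); K=z['K']
    return K[0,2]+K[0,0]*c[0]/-c[2], K[1,2]+K[1,1]*-c[1]/-c[2]
def cloud(z):
    K=z['K'];d=z['d'];v,u=np.mgrid[:d.shape[0],:d.shape[1]]
    c=np.stack([(u-K[0,2])/K[0,0]*d,-(v-K[1,2])/K[1,1]*d,-d],-1)
    return z['o']+c@z['A'].T
E
python3 - <<'E'
from h import *
for n in ['scene','side','wrist']:
    c=cap(n,n+'0'); print(n,c)
print(get_obs(), ctrl.grip_point_offset)
E
```

```text
pics
scene {'intrinsics': array([[484.80692896,   0.        , 260.69069279],
       [  0.        , 484.80692896, 191.54768822],
       [  0.        ,   0.        ,   1.        ]]), 'origin': array([-0.48766302,  0.53507386,  0.82496319]), 'attitude': array([-0.42531414, -0.23972991,  0.42738992,  0.76090427])}
side {'intrinsics': array([[421.47929926,   0.        , 257.31496946],
       [  0.        , 421.47929926, 191.40332573],
       [  0.        ,   0.        ,   1.        ]]), 'origin': array([0.18598731, 0.78054735, 0.76040742]), 'attitude': array([-0.14211362, -0.08285701,  0.45244747,  0.87648715])}
wrist {'intrinsics': array([[306.93245865,   0.        , 248.9045727 ],
       [  0.        , 306.93245865, 189.26400999],
       [  0.        ,   0.        ,   1.        ]]), 'origin': array([ 0.22371523, -0.53455075,  0.37343113]), 'attitude': array([ 0.78394751, -0.12344812,  0.09595771, -0.60081527])}
{'time_s': 0.15, 'q': array([-1.51529765e+00,  1.81408257e-01,  1.60778335e+00, -5.95780687e-06,
        1.35382566e+00, -2.06285002e-01]), 'dq': array([ 3.67390117e-04, -1.09500455e-03, -5.05849354e-03, -8.07266009e-05,
        8.11243659e-04, -6.14550533e-04]), 'joint_efforts': array([ 1.64621102e-03, -4.45258999e+01, -3.51691532e+01, -1.94358286e-04,
        5.84801062e-03, -8.96962206e-06]), 'eef_pos': array([ 0.14881086, -0.55495743,  0.23056739]), 'eef_rot': array([-5.38287311e-04,  7.93348748e-01, -6.08766996e-01, -4.66513446e-04]), 'wrist_force': array([-0.78904578, -0.23110513, -0.00205466]), 'torque': array([0.02745159, 0.00263356, 0.01385818]), 'opening': 0.997977578463363} 0.0187
```

View pics/scene0.png

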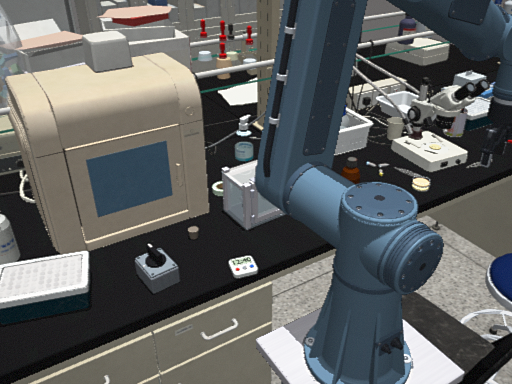

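View pics/side0.png

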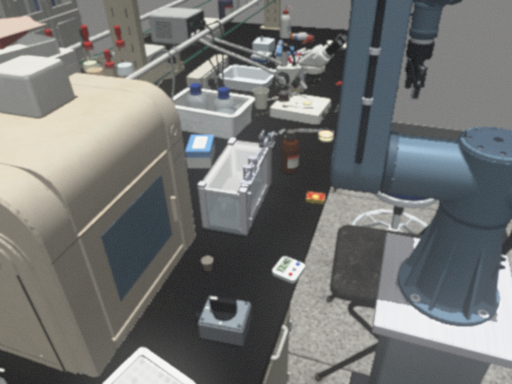

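View pics/wrist0.png

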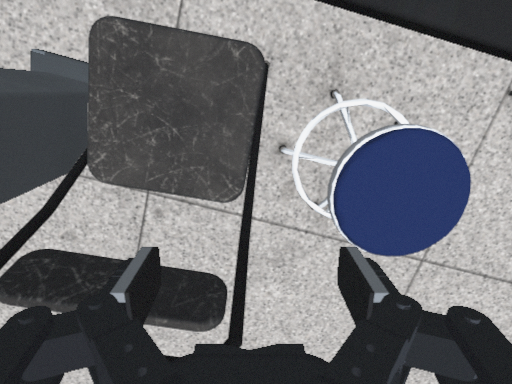

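The scene view shows the isolator at about (157,268), the guard at (240,195) partly hidden by the arm, and the timer at (243,266). In the side view the isolator is at (224,318), the guard at (237,185), the amber bottle at (291,152), the match box at (316,197), and the stopper at (207,263). Next I'll enlarge these areas.

```bash
python3 - <<'E'
from h import *
s=load('scene0'); d=load('side0')
def crop(z,u0,v0,u1,v1,k): return cv2.resize(cv2.cvtColor(z['p'][v0:v1,u0:u1],cv2.COLOR_RGB2BGR),None,fx=k,fy=k,interpolation=cv2.INTER_CUBIC)
cv2.imwrite('pics/c1.png',crop(d,180,120,310,245,5)[:600])
a=crop(d,185,280,265,350,5);b=crop(s,125,230,195,300,5)
h=max(a.shape[0],b.shape[0]);
a=cv2.copyMakeBorder(a,0,h-a.shape[0],0,0,0);b=cv2.copyMakeBorder(b,0,h-b.shape[0],0,0,0)
cv2.imwrite('pics/c2.png',np.hstack([a,b]))
c=cloud(d);
for n,u,v in [('iso top',215,318),('handle',222,303),('timer',290,268),('stopper',207,259),('match',316,197),('amber',291,137)]:
    print(n,c[v,u].round(3))
c=cloud(s)
for n,u,v in [('iso',165,265),('handle',152,250),('timer',243,266),('stop',193,230),('guard',250,190)]:
    print(n,c[v,u].round(3))
E
```

```text
iso top [0.457 0.29  0.057]
handle [0.448 0.272 0.086]
timer [0.359 0.067 0.014]
stopper [0.558 0.115 0.029]
match [ 0.363 -0.241  0.014]
amber [ 0.48  -0.375  0.13 ]
iso [0.42  0.254 0.054]
handle [0.446 0.273 0.091]
timer [0.352 0.074 0.021]
stop [0.555 0.119 0.026]
guard [ 0.505 -0.039  0.133]
```

View pics/c1.png

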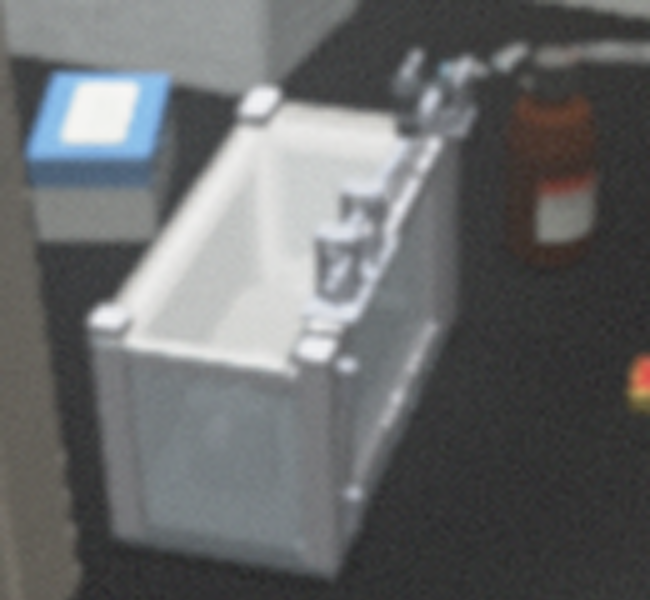

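View pics/c2.png

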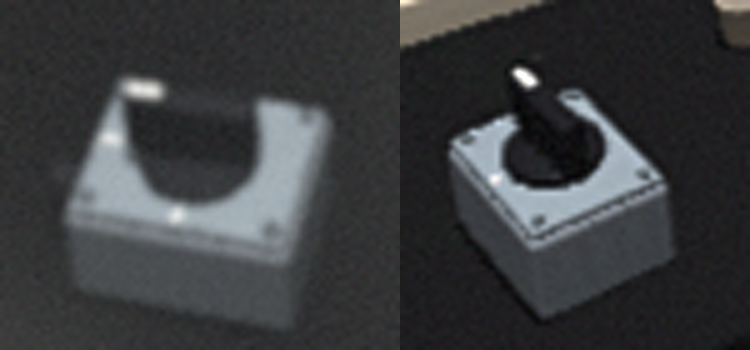

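```bash
python3 - <<'E'
from h import *
s=load('scene0'); d=load('side0')
for z,n,o,xo in ((d,'side',(185,280),0),(s,'scene',(125,230),400)):
    def q(x,y,h): return plane(z,(x-xo)/5+o[0]-.4,y/5+o[1]-.4,h).round(4)
    if n=='side':
        print('ptr',q(142,90,.0915),'on',q(110,137,.055),'off',q(178,214,.055))
        print('corners',[q(*p,.055) for p in((125,85),(328,120),(283,262),(67,212))])
    else:
        print('ptr',q(523,75,.0915),'off',q(495,180,.055))
        print('corners',[q(*p,.055) for p in((575,90),(666,186),(535,243),(450,142))])
c=cloud(d)
# isolator cover & handle top from depth, both
for z in (s,d):
    c=cloud(z).reshape(-1,3); m=(abs(c[:,0]-.44)<.09)&(abs(c[:,1]-.27)<.09)
    t=c[m&(abs(c[:,2]-.055)<.006)];h=c[m&(c[:,2]>.083)]
    print('cover',len(t),t[:,:2].min(0),t[:,:2].max(0),cv2.minAreaRect((t[:,:2]*1000).astype(np.float32)));print('bar',len(h),h.mean(0),cv2.minAreaRect((h[:,:2]*1000).astype(np.float32)))
# guard
def g(x,y,h): return plane(d,x/5+180-.4,y/5+120-.4,h).round(4)
print('post tops FL',g(318,348,.148),'BL',g(110,318,.148),'BR',g(262,103,.148))
print('base FL',g(335,575,0),'BL',g(115,535,0))
print('hinge?',g(345,365,.15))
print('knob cands',g(338,235,.209),g(362,187,.209))
c=cloud(d)
for u,v in ((247,167),(252,157),(244,171)): print(c[v,u].round(3))
E
```

```text
ptr [0.4682 0.2693 0.0915] on [0.4861 0.2687 0.055 ] off [0.4438 0.2956 0.055 ]
corners [array([0.4916, 0.2411, 0.055 ]), array([0.4023, 0.2318, 0.055 ]), array([0.3954, 0.3037, 0.055 ]), array([0.4869, 0.3088, 0.055 ])]
ptr [0.47   0.271  0.0915] off [0.4449 0.2993 0.055 ]
corners [array([0.4917, 0.2396, 0.055 ]), array([0.3969, 0.23  , 0.055 ]), array([0.391 , 0.2991, 0.055 ]), array([0.4847, 0.3083, 0.055 ])]
cover 498 [0.39771893 0.22828064] [0.49227066 0.30823434] ((444.7746276855469, 268.82672119140625), (95.4172592163086, 72.25703430175781), 6.328059196472168)
bar 106 [0.44586707 0.26968556 0.08927804] ((448.1557312011719, 268.90673828125), (57.449459075927734, 15.074317932128906), 8.43675708770752)
cover 767 [0.39768655 0.22794549] [0.49434017 0.3071974 ] ((445.034423828125, 268.9266357421875), (93.88368225097656, 73.27084350585938), 7.619645595550537)
bar 203 [0.44676248 0.26980937 0.09040477] ((447.47119140625, 269.0626220703125), (55.74686050415039, 15.836434364318848), 7.549077987670898)
post tops FL [ 0.5141 -0.0348  0.148 ] BL [ 0.6269 -0.0277  0.148 ] BR [ 0.638  -0.2691  0.148 ]
base FL [ 0.5086 -0.0315 -0.    ] BL [ 0.6379 -0.0256  0.    ]
hinge? [ 0.4949 -0.0223  0.15  ]
knob cands [ 0.5061 -0.0482  0.209 ] [ 0.5103 -0.0957  0.209 ]
[ 0.516 -0.073  0.191]
[ 0.519 -0.119  0.194]
[ 0.525 -0.073  0.177]
```

```bash
cat >> h.py <<'E'
def inc(target,yaw=None):
    o=get_obs(); T=rot(o['eef_rot']); d=T.T@(np.array(target)-o['eef_pos'])
    y0=np.degrees(np.arctan2(T[1,0],T[0,0])); 
    tn=None if yaw is None else -((yaw-y0+180)%360-180)
    print('t',round(o['time_s'],2),'pos',o['eef_pos'].round(4),'yaw',y0.round(2),'q6',o['q'][5].round(2),'op',round(o['opening'],3),'F',o['wrist_force'].round(1),'| inc',d.round(4),'turn',tn)
E
python3 - <<'E'
from h import *
inc((.40,-.10,.35),-83.5)
E
```

```text
t 0.15 pos [ 0.1488 -0.555   0.2306] yaw -75.0 q6 -0.21 op 0.998 F [-0.8 -0.2 -0. ] | inc [-0.3746 -0.3604 -0.1188] turn 8.499184980780058
```

move_arm(
  increments=[
    {"tx":-0.05,"ty":-0.05,"tz":-0.118,"turn":8.5},
    {"tx":-0.05,"ty":-0.05,"tz":-0.118,"turn":8.5},
    {"tx":-0.05,"ty":-0.05,"tz":-0.118,"turn":8.5},
    {"tx":-0.375,"ty":-0.36,"tz":-0.118,"turn":8.5},
    {"tx":-0.375,"ty":-0.36,"tz":-0.118,"turn":8.5},
    {"tx":-0.375,"ty":-0.36,"tz":-0.118,"turn":8.5},
    {"tx":-0.375,"ty":-0.36,"tz":-0.118,"turn":8.5},
    {"tx":-0.375,"ty":-0.36,"tz":-0.118,"turn":8.5},
    {"tx":-0.375,"ty":-0.36,"tz":-0.118,"turn":8.5},
    {"tx":-0.375,"ty":-0.36,"tz":-0.118,"turn":8.5},
    {"tx":-0.375,"ty":-0.36,"tz":-0.118,"turn":8.5},
    {"tx":-0.375,"ty":-0.36,"tz":-0.118,"turn":8.5},
    {"tx":-0.375,"ty":-0.36,"tz":-0.118,"turn":8.5},
    {"tx":-0.375,"ty":-0.36,"tz":-0.118,"turn":8.5},
    {"tx":-0.375,"ty":-0.36,"tz":-0.118,"turn":8.5},
    {"tx":-0.375,"ty":-0.36,"tz":-0.118,"turn":8.5},
    {"tx":-0.375,"ty":-0.36,"tz":-0.118,"turn":8.5},
    {"tx":-0.375,"ty":-0.36,"tz":-0.118,"turn":8.5},
    {"tx":-0.375,"ty":-0.36,"tz":-0.118,"turn":8.5},
  ],
)

```text
time_s: 1.73
eef_pos: [0.399, -0.1013, 0.3491]
eef_rot: [0.0, 0.745, -0.667, -0.0]
wrist_force: [0.5, 0.2, 0.0]
opening: 0.996
```

```bash
python3 - <<'E'
from h import *
cap('wrist','w1');cap('scene','s1')
inc((.446,.269,.17),-83.5)
for n in ('w1','s1'):
    z=load(n); im=z['p'] if n=='w1' else z['p'][140:240,190:290]
    cv2.imwrite(f'pics/{n}b.png',cv2.resize(cv2.cvtColor(im,cv2.COLOR_RGB2BGR),None,fx=(1.5 if n=='w1' else 6),fy=(1.5 if n=='w1' else 6),interpolation=cv2.INTER_CUBIC))
E
```

```text
t 1.83 pos [ 0.3991 -0.1012  0.3492] yaw -83.66 q6 0.92 op 1.0 F [-0.3 -0.3  0.4] | inc [-0.3628 -0.0875  0.1792] turn -0.16386993956282936
```

View pics/w1b.png

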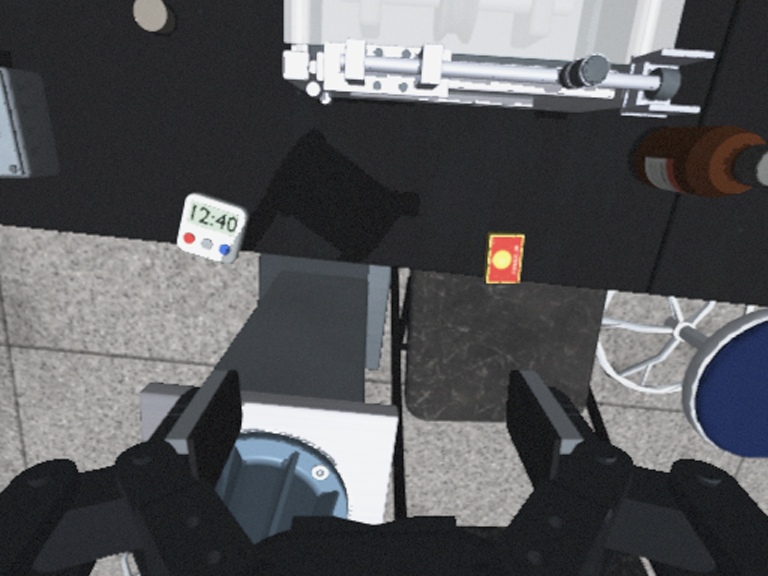

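View pics/s1b.png

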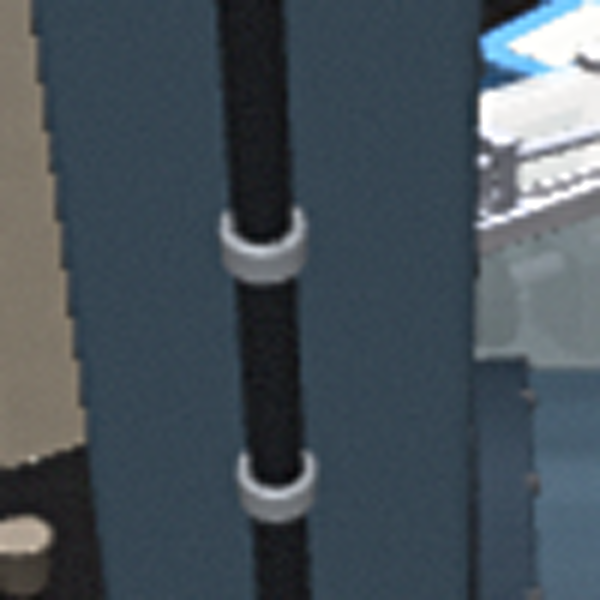

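The wrist view shows the shut gate from above: the knob top at about (395,47) in native pixels, the head in the keeper fork at (443,54), the staples at (237,41) and (288,44), and the amber bottle to the right at (475,107). Next I measure.

```bash
python3 - <<'E'
from h import *
z=load('w1')
q=lambda x,y,h: plane(z,x/1.5-.17,y/1.5-.17,h).round(4)
print('knob top',q(595,69,.209),'head',q(667,83,.17),'rod L',q(375,63,.178),'rod R',q(560,76,.177), 'hinge post',q(297,65,.148))
c=cloud(z)
m=(c[...,2]>.196)&(c[...,2]<.23)&(c[...,0]>.3)&(z['d']>0); v,u=np.nonzero(m)
k=c[m]; s=u>370; s&=u<420; print('knob cloud',len(k[s]),k[s].mean(0),k[s].min(0),k[s].max(0),u[s].mean(),v[s].mean())
print('knobtop only',k[s][k[s][:,2]>.204].mean(0))
mm=(c[...,2]>.168)&(c[...,2]<.192)&(c[...,0]>.4)&(c[...,1]>-.28)&(c[...,1]<-.02)
a=c[mm];print(len(a))
for y0 in np.arange(-.28,-.02,.02):
    b=a[(a[:,1]>y0)&(a[:,1]<=y0+.02)]
    if len(b):print(y0.round(2),len(b),b[:,0].min().round(4),b[:,0].max().round(4),b[:,2].max().round(4))
mm=(c[...,2]>.142)&(c[...,2]<.155)&(c[...,0]>.4)&(c[...,1]>-.3)&(c[...,1]<-.0)
a=c[mm];print(cv2.minAreaRect((a[:,:2]*1000).astype(np.float32)),a.min(0),a.max(0))
# timer, match, stopper, amber
for u,v in((140,152),(336,172),(102,10),(508,109)):print(c[v,u].round(3))
E
```

```text
knob top [ 0.5246 -0.2119  0.209 ] head [ 0.5284 -0.2765  0.17  ] rod L [ 0.518  -0.0885  0.178 ] rod R [ 0.5237 -0.2046  0.177 ] hinge post [ 0.5149 -0.0355  0.148 ]
knob cloud 428 [ 0.52388119 -0.21060866  0.20675613] [ 0.51594231 -0.22113558  0.19612115] [ 0.53286587 -0.20375693  0.2104872 ] 393.6378504672897 46.86448598130841
knobtop only [ 0.52412387 -0.21139992  0.20800155]
3102
-0.28 709 0.5094 0.5451 0.1873
-0.26 254 0.5122 0.5441 0.1862
-0.24 68 0.5213 0.5304 0.177
-0.22 184 0.5159 0.5326 0.1919
-0.2 214 0.5184 0.5279 0.1792
-0.18 220 0.5173 0.5268 0.1798
-0.16 221 0.5162 0.5259 0.1815
-0.14 334 0.5083 0.5306 0.192
-0.12 319 0.5082 0.5301 0.192
-0.1 271 0.5061 0.5282 0.1919
-0.08 308 0.5056 0.5283 0.192
((523.1213989257812, -158.2240753173828), (37.53833770751953, 266.7008361816406), 2.015456199645996) [ 0.50073498 -0.29181471  0.14202826] [ 0.54557801 -0.02488311  0.15499762]
[0.365 0.067 0.018]
[ 0.366 -0.245  0.014]
[0.554 0.113 0.03 ]
[ 0.487 -0.379  0.143]
```

```bash
python3 - <<'E'
from h import *
for n in('scene0','side0'):
    c=cloud(load(n));m=(c[...,1]>.1)&(c[...,1]<.6)&(c[...,2]>.1)&(c[...,0]>.3)&(c[...,0]<.9);a=c[m]
    for y in (.1,.2,.3,.4,.5):
        b=a[(a[:,1]>y)&(a[:,1]<y+.1)]; print(n,y,np.percentile(b[:,0],[1,5]).round(3))
z=load('w1')
print('knuckle',plane(z,313/1.5,89/1.5,.145),plane(z,326/1.5,98/1.5,.12))
inc((.446,.269,.20),-83.5)
E
```

```text
scene0 0.1 [0.623 0.628]
scene0 0.2 [0.627 0.629]
scene0 0.3 [0.627 0.629]
scene0 0.4 [0.628 0.63 ]
scene0 0.5 [0.697 0.699]
side0 0.1 [0.621 0.628]
side0 0.2 [0.628 0.629]
side0 0.3 [0.628 0.629]
side0 0.4 [0.629 0.63 ]
side0 0.5 [0.678 0.679]
knuckle [ 0.50111751 -0.04721218  0.145     ] [ 0.49776083 -0.05409793  0.12      ]
t 1.83 pos [ 0.3991 -0.1012  0.3492] yaw -83.66 q6 0.92 op 1.0 F [-0.3 -0.3  0.4] | inc [-0.3628 -0.0875  0.1492] turn -0.16386993956282936
```

move_arm(
  increments=[
    {"tx":-0.363,"ty":-0.0875,"tz":0.149,"turn":0},
    {"tx":-0.363,"ty":-0.0875,"tz":0.149,"turn":0},
    {"tx":-0.363,"ty":-0.0875,"tz":0.149,"turn":0},
    {"tx":-0.363,"ty":-0.0875,"tz":0.149,"turn":0},
    {"tx":-0.363,"ty":-0.0875,"tz":0.149,"turn":0},
    {"tx":-0.363,"ty":-0.0875,"tz":0.149,"turn":0},
    {"tx":-0.363,"ty":-0.0875,"tz":0.149,"turn":0},
    {"tx":-0.363,"ty":-0.0875,"tz":0.149,"turn":0},
    {"tx":-0.363,"ty":-0.0875,"tz":0.149,"turn":0},
    {"tx":-0.363,"ty":-0.0875,"tz":0.149,"turn":0},
    {"tx":-0.363,"ty":-0.0875,"tz":0.149,"turn":0},
    {"tx":-0.363,"ty":-0.0875,"tz":0.149,"turn":0},
    {"tx":-0.363,"ty":-0.0875,"tz":0.149,"turn":0},
  ],
)

```text
time_s: 2.92
eef_pos: [0.4457, 0.2696, 0.2003]
eef_rot: [0.0, 0.746, -0.666, 0.0]
wrist_force: [0.9, -1.4, -0.6]
opening: 0.995
```

```bash
python3 - <<'E'
from h import *
cap('wrist','w2')
z=load('w2');c=cloud(z)
m=(abs(c[...,0]-.446)<.07)&(abs(c[...,1]-.269)<.07)
h=c[m&(c[...,2]>.087)&(c[...,2]<.1)];t=c[m&(abs(c[...,2]-.055)<.005)]
for a in(h,t):
    if len(a): print(len(a),a.mean(0),cv2.minAreaRect((a[:,:2]*1000).astype(np.float32)))
inc((.446,.269,.066),-83.5)
E
```

```text
994 [0.44894794 0.26832152 0.09159952] ((447.7738342285156, 268.1205139160156), (55.40620803833008, 13.977190017700195), 8.339507102966309)
4039 [0.45126477 0.26854091 0.05536164] ((446.20025634765625, 268.0484313964844), (91.281494140625, 72.49313354492188), 6.151551246643066)
t 2.97 pos [0.446  0.2694 0.2008] yaw -83.6 q6 1.77 op 1.001 F [-0.7 -0.2  0.1] | inc [3.000e-04 1.000e-04 1.348e-01] turn -0.09509237039100071
```

View pics/w2.png

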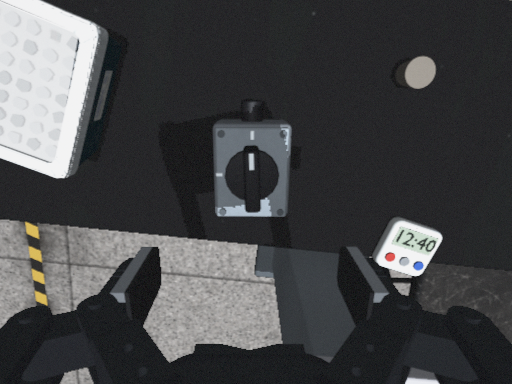

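The wrist view shows the isolator bar at about (252,180), with the pointer up at (251,160) toward the on tick near the gland, and the off tick on the left at (219,175). I'll descend on the bar.

move_arm(
  increments=[
    {"tx":0.001,"ty":-0.001,"tz":0.04,"turn":-0.8},
    {"tx":0.001,"ty":-0.001,"tz":0.08,"turn":-0.8},
    {"tx":0.001,"ty":-0.001,"tz":0.115,"turn":-0.8},
    {"tx":0.001,"ty":-0.001,"tz":0.13,"turn":-0.8},
    {"tx":0.001,"ty":-0.001,"tz":0.135,"turn":-0.8},
    {"tx":0.001,"ty":-0.001,"tz":0.135,"turn":-0.8},
    {"tx":0.001,"ty":-0.001,"tz":0.135,"turn":-0.8},
  ],
)

```text
time_s: 3.55
eef_pos: [0.448, 0.2692, 0.0669]
eef_rot: [-0.001, 0.75, -0.661, 0.001]
wrist_force: [0.1, 0.3, 0.4]
opening: 1.001
```

move_arm(
  increments=[
    {"tx":0},
    {"tx":0},
    {"tx":0},
    {"tx":0},
    {"tx":0},
    {"tx":0},
    {"tx":0},
    {"tx":0},
    {"tx":0},
    {"tx":0},
  ],
  gripper=0,
)

```text
validation failed for argument at $.in...
```

move_arm(
  increments=[
    {"tx":0,"ty":0,"tz":0,"turn":0},
    {"tx":0,"ty":0,"tz":0,"turn":0},
    {"tx":0,"ty":0,"tz":0,"turn":0},
    {"tx":0,"ty":0,"tz":0,"turn":0},
    {"tx":0,"ty":0,"tz":0,"turn":0},
    {"tx":0,"ty":0,"tz":0,"turn":0},
    {"tx":0,"ty":0,"tz":0,"turn":0},
    {"tx":0,"ty":0,"tz":0,"turn":0},
    {"tx":0,"ty":0,"tz":0,"turn":0},
    {"tx":0,"ty":0,"tz":0,"turn":0},
  ],
  gripper=0,
)

```text
time_s: 4.38
eef_pos: [0.4468, 0.2676, 0.066]
eef_rot: [0.001, 0.751, -0.66, 0.001]
wrist_force: [-1.3, -11.4, 9.0]
opening: 0.151
```

move_arm(
  increments=[
    {"tx":0.001,"ty":0,"tz":-0.001,"turn":0},
    {"tx":0.001,"ty":0,"tz":-0.001,"turn":-6},
    {"tx":0.001,"ty":0,"tz":-0.001,"turn":-12},
    {"tx":0.001,"ty":0,"tz":-0.001,"turn":-18},
    {"tx":0.001,"ty":0,"tz":-0.001,"turn":-24},
    {"tx":0.001,"ty":0,"tz":-0.001,"turn":-30},
    {"tx":0.001,"ty":0,"tz":-0.001,"turn":-36},
    {"tx":0.001,"ty":0,"tz":-0.001,"turn":-42},
    {"tx":0.001,"ty":0,"tz":-0.001,"turn":-48},
    {"tx":0.001,"ty":0,"tz":-0.001,"turn":-54},
    {"tx":0.001,"ty":0,"tz":-0.001,"turn":-60},
    {"tx":0.001,"ty":0,"tz":-0.001,"turn":-66},
    {"tx":0.001,"ty":0,"tz":-0.001,"turn":-72},
    {"tx":0.001,"ty":0,"tz":-0.001,"turn":-78},
    {"tx":0.001,"ty":0,"tz":-0.001,"turn":-84},
    {"tx":0.001,"ty":0,"tz":-0.001,"turn":-88},
    {"tx":0.001,"ty":0,"tz":-0.001,"turn":-91},
    {"tx":0.001,"ty":0,"tz":-0.001,"turn":-92},
    {"tx":0.001,"ty":0,"tz":-0.001,"turn":-92},
  ],
)

```text
time_s: 5.97
eef_pos: [0.447, 0.2672, 0.0661]
eef_rot: [0.001, 0.997, 0.081, -0.0]
wrist_force: [3.5, -7.7, -1.3]
opening: 0.148
```

```bash
python3 - <<'E'
from h import *
cap('side','d3');inc((.446,.269,.2),6.5);print(get_obs()['torque'])
z=load('d3')
cv2.imwrite('pics/d3b.png',cv2.resize(cv2.cvtColor(z['p'][250:360,160:290],cv2.COLOR_RGB2BGR),None,fx=5,fy=5,interpolation=cv2.INTER_CUBIC))
E
```

```text
t 6.02 pos [0.447  0.2671 0.0661] yaw 9.22 q6 0.15 op 0.15 F [ 3.8 -7.3 -0.7] | inc [-0.0008 -0.0017 -0.1339] turn 2.720949997429557
[-1.08906455 -0.12052153 -0.72551694]
```

View pics/d3b.png

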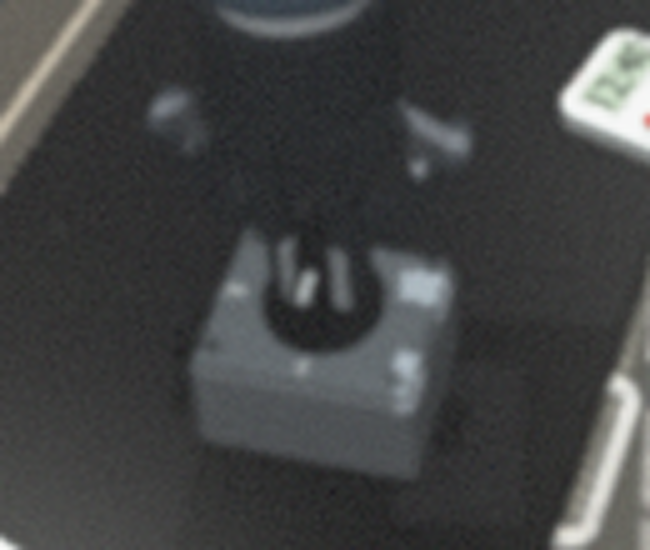

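The side view shows the pointer (305,290 in the crop) turned toward the off tick (302,368). The torque reading is against the stop. I'll release and rise.

move_arm(
  increments=[
    {"tx":0,"ty":0,"tz":0,"turn":0},
    {"tx":0,"ty":0,"tz":0,"turn":0},
    {"tx":0,"ty":0,"tz":0,"turn":0},
    {"tx":0,"ty":0,"tz":0,"turn":0},
    {"tx":0,"ty":0,"tz":-0.02,"turn":0},
    {"tx":0,"ty":0,"tz":-0.05,"turn":0},
    {"tx":0,"ty":0,"tz":-0.09,"turn":0},
    {"tx":0,"ty":0,"tz":-0.13,"turn":0},
    {"tx":0,"ty":0,"tz":-0.17,"turn":0},
    {"tx":0,"ty":0,"tz":-0.21,"turn":0},
    {"tx":0,"ty":0,"tz":-0.21,"turn":0},
  ],
  gripper=1,
)

```text
time_s: 6.93
eef_pos: [0.4503, 0.2704, 0.2859]
eef_rot: [-0.002, 0.997, 0.081, 0.007]
wrist_force: [1.3, -0.1, 0.8]
opening: 1.0
```

```bash
python3 - <<'E'
from h import *
inc((.524,-.2115,.26),2.6)
cap('side','d4');cap('wrist','w4')
z=load('d4')
cv2.imwrite('pics/d4b.png',np.hstack([cv2.resize(cv2.cvtColor(z['p'][270:360,180:270],cv2.COLOR_RGB2BGR),None,fx=4,fy=4,interpolation=cv2.INTER_CUBIC),cv2.resize(cv2.cvtColor(load('w4')['p'],cv2.COLOR_RGB2BGR),(440,360))]))
E
```

```text
t 6.93 pos [0.4503 0.2704 0.2859] yaw 9.35 q6 0.15 op 1.0 F [ 1.3 -0.1  0.8] | inc [-0.0059  0.4875  0.0246] turn 6.745053871109889
```

View pics/d4b.png

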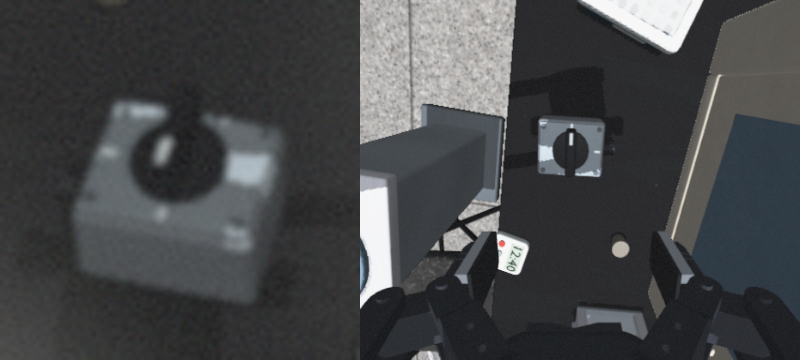

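The pointer lies at the off tick in both views: (163,150) in the side crop and (571,140) in the wrist half. Next I'll go over to the gate.

```bash
python3 - <<'E'
from h import *
inc((.524,-.2115,.26),2.6)
E
```

```text
t 7.03 pos [0.4476 0.2693 0.2787] yaw 9.33 q6 0.15 op 0.998 F [-0.8 -0.4 -0.5] | inc [-0.0026  0.4869  0.0182] turn 6.732209027001119
```

move_arm(
  increments=[
    {"tx":-0.003,"ty":0.487,"tz":0.0,"turn":6.7},
    {"tx":-0.003,"ty":0.487,"tz":0.0,"turn":6.7},
    {"tx":-0.003,"ty":0.487,"tz":0.0,"turn":6.7},
    {"tx":-0.003,"ty":0.487,"tz":0.0,"turn":6.7},
    {"tx":-0.003,"ty":0.487,"tz":0.0,"turn":6.7},
    {"tx":-0.003,"ty":0.487,"tz":0.0,"turn":6.7},
    {"tx":-0.003,"ty":0.487,"tz":0.0,"turn":6.7},
    {"tx":-0.003,"ty":0.487,"tz":0.0,"turn":6.7},
    {"tx":-0.003,"ty":0.487,"tz":0.0,"turn":6.7},
    {"tx":-0.003,"ty":0.487,"tz":0.0,"turn":6.7},
    {"tx":-0.003,"ty":0.487,"tz":0.0,"turn":6.7},
    {"tx":-0.003,"ty":0.487,"tz":0.0,"turn":6.7},
    {"tx":-0.003,"ty":0.487,"tz":0.018,"turn":6.7},
    {"tx":-0.003,"ty":0.487,"tz":0.018,"turn":6.7},
    {"tx":-0.003,"ty":0.487,"tz":0.018,"turn":6.7},
  ],
)

```text
time_s: 8.28
eef_pos: [0.5208, -0.2114, 0.2553]
eef_rot: [-0.002, 1.0, 0.022, -0.002]
wrist_force: [-0.2, 0.9, 0.8]
opening: 1.003
```

```bash
python3 - <<'E'
from h import *
cap('wrist','w5');cap('side','d5')
z=load('w5');c=cloud(z)
m=(abs(c[...,0]-.524)<.03)&(abs(c[...,1]+.21)<.03)&(c[...,2]>.2)&(c[...,2]<.22)
v,u=np.nonzero(m);a=c[m];print(len(a),a.mean(0) if len(a) else '',u.mean(),v.mean(), cv2.minAreaRect((a[:,:2]*1000).astype(np.float32)))
m=(c[...,2]>.168)&(c[...,2]<.182)&(c[...,0]>.5)&(c[...,0]<.545)
for y in np.arange(-.26,-.03,.02):
    b=c[m&(c[...,1]>y)&(c[...,1]<y+.02)]
    if len(b)>5:print(y.round(2),len(b),b.min(0).round(4),b.max(0).round(4))
inc((.524,-.2115,.176),2.6)
E
```

```text
517 [ 0.52433363 -0.21152349  0.20769924] 256.926499032882 214.89748549323016 ((524.531494140625, -212.7946014404297), (16.35869026184082, 17.272363662719727), 2.83890438079834)
-0.26 270 [ 0.5218 -0.26    0.1681] [ 0.5439 -0.24    0.182 ]
-0.24 48 [ 0.5216 -0.24    0.1708] [ 0.5298 -0.236   0.176 ]
-0.22 109 [ 0.5166 -0.2114  0.1734] [ 0.5317 -0.2     0.1819]
-0.2 291 [ 0.5182 -0.1999  0.1725] [ 0.5275 -0.1801  0.1787]
-0.18 354 [ 0.5172 -0.1798  0.1726] [ 0.5271 -0.1601  0.1801]
-0.16 377 [ 0.5163 -0.1599  0.1739] [ 0.5259 -0.1402  0.1814]
-0.14 240 [ 0.5097 -0.14    0.1689] [ 0.5299 -0.128   0.1819]
-0.12 312 [ 0.5144 -0.1156  0.1774] [ 0.5231 -0.1     0.182 ]
-0.1 366 [ 0.5064 -0.0999  0.1681] [ 0.5281 -0.0802  0.182 ]
t 8.38 pos [ 0.5221 -0.2112  0.2578] yaw 2.67 q6 -0.64 op 0.999 F [ 0.2 -0.6  0.3] | inc [0.002  0.0005 0.0818] turn 0.06618105731249102
```

View pics/w5.png

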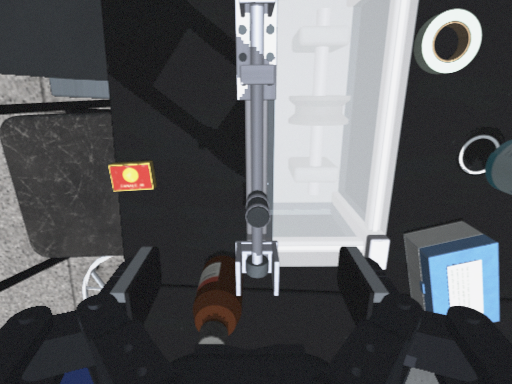

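View pics/d5.png

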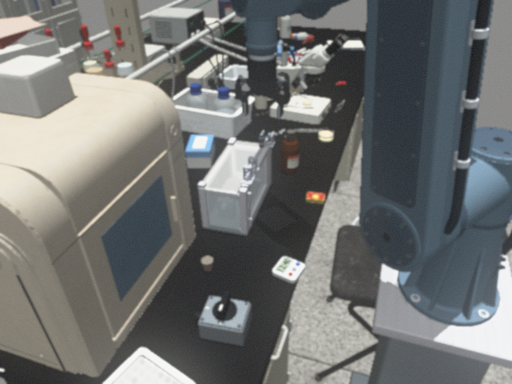

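The wrist view shows the knob at (257,208), centred between the open fingers, and the head in the fork at (257,268). I'll go down and grip.

move_arm(
  increments=[
    {"tx":0.002,"ty":0.001,"tz":0.03,"turn":0},
    {"tx":0.002,"ty":0.001,"tz":0.06,"turn":0},
    {"tx":0.002,"ty":0.001,"tz":0.075,"turn":0},
    {"tx":0.002,"ty":0.001,"tz":0.081,"turn":0},
    {"tx":0.002,"ty":0.001,"tz":0.081,"turn":0},
    {"tx":0.002,"ty":0.001,"tz":0.081,"turn":0},
  ],
)

```text
time_s: 8.88
eef_pos: [0.5251, -0.213, 0.1786]
eef_rot: [0.0, 1.0, 0.023, 0.001]
wrist_force: [0.4, -0.2, 0.5]
opening: 0.998
```

move_arm(
  increments=[
    {"tx":0,"ty":0,"tz":0,"turn":0},
    {"tx":0,"ty":0,"tz":0,"turn":0},
    {"tx":0,"ty":0,"tz":0,"turn":0},
    {"tx":0,"ty":0,"tz":0,"turn":0},
    {"tx":0,"ty":0,"tz":0,"turn":0},
    {"tx":0,"ty":0,"tz":0,"turn":0},
    {"tx":0,"ty":0,"tz":0,"turn":0},
    {"tx":0,"ty":0,"tz":0,"turn":0},
    {"tx":0,"ty":0,"tz":0,"turn":0},
    {"tx":0,"ty":0,"tz":0,"turn":0},
  ],
  gripper=0,
)

```text
time_s: 9.72
eef_pos: [0.5247, -0.2135, 0.1776]
eef_rot: [0.0, 1.0, 0.023, 0.0]
wrist_force: [2.8, -1.0, 1.6]
opening: 0.162
```

```bash
python3 - <<'E'
from h import *
cap('wrist','w6');inc((.524,-.2115,.176),2.6)
E
```

```text
t 9.77 pos [ 0.5247 -0.2135  0.1776] yaw 2.59 q6 -0.64 op 0.167 F [ 0.7 -0.   1.3] | inc [-0.0006 -0.002   0.0016] turn -0.005869391920782618
```

View pics/w6.png

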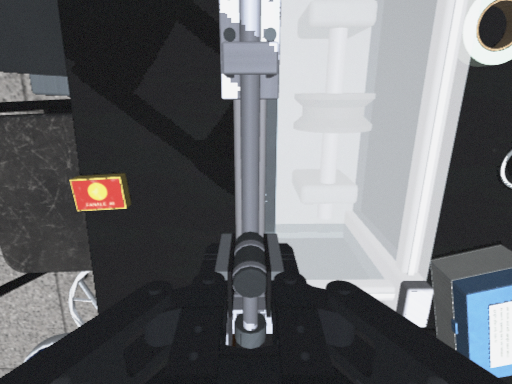

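Knob held. Lift 8 mm, then draw toward the hinge.

move_arm(
  increments=[
    {"tx":0,"ty":0,"tz":-0.004,"turn":0},
    {"tx":0,"ty":0,"tz":-0.008,"turn":0},
    {"tx":0,"ty":0,"tz":-0.008,"turn":0},
    {"tx":0,"ty":0,"tz":-0.008,"turn":0},
  ],
)

```text
time_s: 10.1
eef_pos: [0.5237, -0.2119, 0.1843]
eef_rot: [-0.001, 1.0, 0.023, -0.001]
wrist_force: [1.6, 5.3, -5.2]
opening: 0.166
```

```bash
python3 - <<'E'
from h import *
inc((.524,-.2115,.176),2.6)
E
```

```text
t 10.1 pos [ 0.5237 -0.2119  0.1843] yaw 2.63 q6 -0.64 op 0.166 F [ 1.6  5.3 -5.2] | inc [ 0.0003 -0.0004  0.0083] turn 0.03389473713184543
```

move_arm(
  increments=[
    {"tx":0,"ty":-0.006,"tz":0,"turn":0},
    {"tx":0,"ty":-0.012,"tz":0,"turn":0},
    {"tx":0,"ty":-0.018,"tz":0,"turn":0},
    {"tx":0,"ty":-0.024,"tz":0,"turn":0},
    {"tx":0,"ty":-0.03,"tz":0,"turn":0},
    {"tx":0,"ty":-0.036,"tz":0,"turn":0},
    {"tx":0,"ty":-0.038,"tz":0,"turn":0},
    {"tx":0,"ty":-0.038,"tz":0,"turn":0},
    {"tx":0,"ty":-0.038,"tz":0,"turn":0},
  ],
)

```text
time_s: 10.85
eef_pos: [0.5225, -0.1748, 0.1851]
eef_rot: [-0.0, 1.0, 0.023, -0.0]
wrist_force: [1.4, 0.8, -7.1]
opening: 0.168
```

```bash
python3 - <<'E'
from h import *
cap('wrist','w7');cap('side','d7');inc((.524,-.2115,.176),2.6)
z=load('d7')
cv2.imwrite('pics/d7b.png',cv2.resize(cv2.cvtColor(z['p'][100:200,200:320],cv2.COLOR_RGB2BGR),None,fx=5,fy=5,interpolation=cv2.INTER_CUBIC))
E
```

```text
t 10.95 pos [ 0.5226 -0.1752  0.1851] yaw 2.61 q6 -0.58 op 0.169 F [ 1.6  1.3 -7.2] | inc [-0.0002  0.0364  0.0091] turn 0.005583171179097235
```

View pics/w7.png

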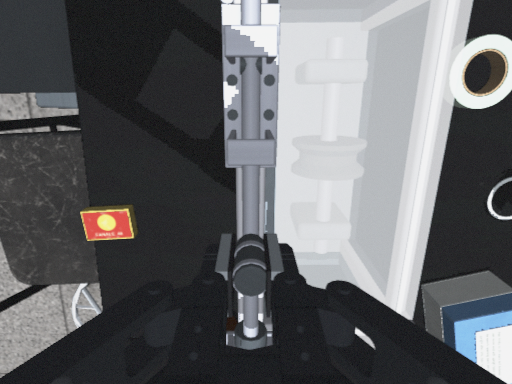

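View pics/d7b.png

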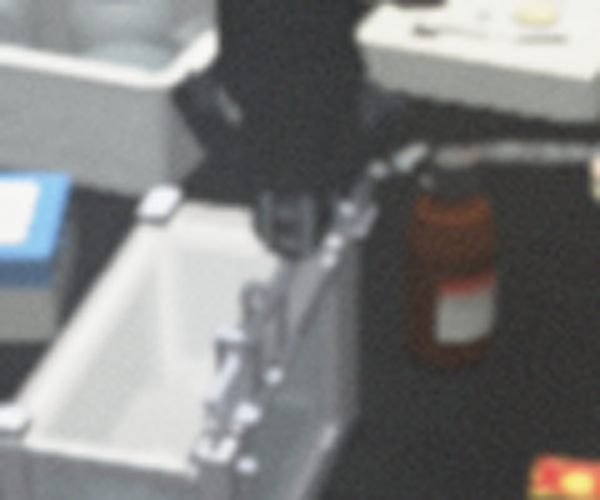

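The bolt is drawn about 38 mm and the knob is still centred in the grip at (250,275). I'll swing the gate in two stages.

move_arm(
  increments=[
    {"tx":-0.0056,"ty":0,"tz":0,"turn":2.5},
    {"tx":-0.0112,"ty":0,"tz":0,"turn":5},
    {"tx":-0.0168,"ty":-0.0004,"tz":0,"turn":7.5},
    {"tx":-0.0223,"ty":-0.001,"tz":0,"turn":10},
    {"tx":-0.0223,"ty":-0.001,"tz":0,"turn":10},
    {"tx":-0.0223,"ty":-0.001,"tz":0,"turn":10},
  ],
)

```text
time_s: 11.45
eef_pos: [0.5004, -0.1756, 0.1854]
eef_rot: [0.0, 0.998, -0.064, 0.0]
wrist_force: [0.8, 0.5, -7.3]
opening: 0.166
```

```bash
python3 - <<'E'
from h import *
inc((.5226,-.1752,.1851),2.6);print(get_obs()['torque']);cap('wrist','w8')
E
```

```text
t 11.45 pos [ 0.5004 -0.1756  0.1854] yaw -7.36 q6 -0.43 op 0.166 F [ 0.8  0.5 -7.3] | inc [ 0.022  -0.0032  0.0003] turn -9.956026523298476
[-0.46354948 -0.1501897   0.15875167]
```

View pics/w8.png

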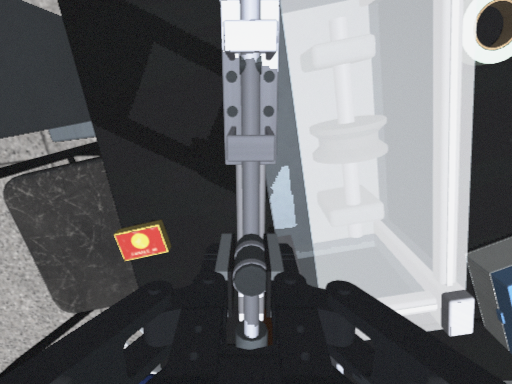

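The gate has swung about 10°, still aligned with the fingers (the rod is vertical in the view). I'll repeat the step.

move_arm(
  increments=[
    {"tx":-0.0056,"ty":0,"tz":0,"turn":2.5},
    {"tx":-0.0112,"ty":0,"tz":0,"turn":5},
    {"tx":-0.0168,"ty":-0.0004,"tz":0,"turn":7.5},
    {"tx":-0.0223,"ty":-0.001,"tz":0,"turn":10},
    {"tx":-0.0245,"ty":-0.0013,"tz":0,"turn":11},
    {"tx":-0.0245,"ty":-0.0013,"tz":0,"turn":11},
    {"tx":-0.0245,"ty":-0.0013,"tz":0,"turn":11},
    {"tx":-0.0245,"ty":-0.0013,"tz":0,"turn":11},
    {"tx":-0.0245,"ty":-0.0013,"tz":0,"turn":11},
    {"tx":-0.0245,"ty":-0.0013,"tz":0,"turn":11},
    {"tx":-0.0245,"ty":-0.0013,"tz":0,"turn":11},
  ],
)

```text
time_s: 12.42
eef_pos: [0.4764, -0.171, 0.1853]
eef_rot: [0.0, 0.987, -0.16, 0.0]
wrist_force: [2.7, -0.5, -7.2]
opening: 0.165
```

```bash
python3 - <<'E'
from h import *
inc((.5226,-.1752,.1851),2.6);print(get_obs()['torque'],get_obs()['dq'].round(4))
cap('wrist','w9');cap('side','d9')
z=load('w9');c=cloud(z)
# rod direction in world: z .17-.19 narrow, image column ~250
pts=c[60:135,235:265].reshape(-1,3); pts=pts[(pts[:,2]>.165)&(pts[:,2]<.2)]
pts=pts[:,:2]; vx=cv2.fitLine((pts*1000).astype(np.float32),cv2.DIST_L2,0,.01,.01).ravel(); print('rod dir deg',np.degrees(np.arctan2(vx[1],vx[0])))
pts=c[170:225,243:258].reshape(-1,3); pts=pts[(pts[:,2]>.165)&(pts[:,2]<.2)]
vx=cv2.fitLine((pts[:,:2]*1000).astype(np.float32),cv2.DIST_L2,0,.01,.01).ravel(); print('rod dir deg',np.degrees(np.arctan2(vx[1],vx[0])),len(pts))
st=lambda zz,v,u:cloud(zz)[v,u]
z=load('d9')
cv2.imwrite('pics/d9b.png',cv2.resize(cv2.cvtColor(z['p'][110:350,180:340],cv2.COLOR_RGB2BGR),None,fx=2.5,fy=2.5,interpolation=cv2.INTER_CUBIC))
E
```

```text
t 12.42 pos [ 0.4764 -0.171   0.1853] yaw -18.38 q6 -0.26 op 0.165 F [ 2.7 -0.5 -7.2] | inc [ 0.0452 -0.0106  0.0002] turn -20.977560746978497
[-0.56178267 -0.14568445  0.17408148] [-0.0003 -0.0009  0.0022  0.0002 -0.      0.001 ]
rod dir deg 72.30302
rod dir deg 71.539154 822
```

View pics/w9.png

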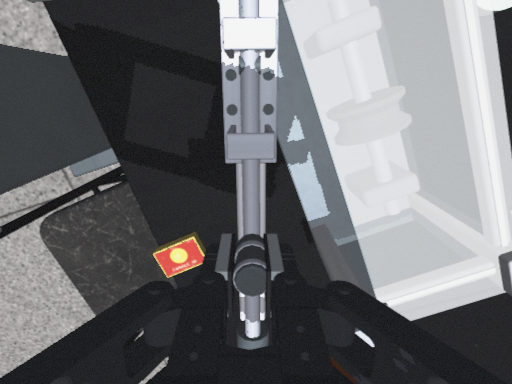

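View pics/d9b.png

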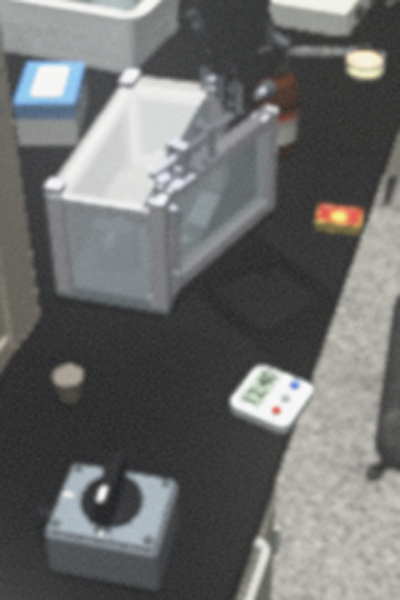

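The gate is about 20.7° open, with the knob gripped, the isolator pointer at off and the bystanders in place. I'll hand in.

```bash
python3 -c "
from h import *
print(workorder.hand_in())"
```

```text
the job is handed in; nothing more can be done
None
```

I handed the job in with the isolator off, the bolt drawn about 37 mm and the gate held open about 20.5°. The hand-in reports no verdict, so these are my own last readings, at 12.4 s of the 51 s allowed.

- **Isolator:** I turned the handle a quarter turn anticlockwise against its stop. The pictures show the pointer at the off tick.
- **Bolt:** I lifted the knob about 8 mm and drew it toward the hinge. I judged the 37 mm from how far the tool moved and where the knob sits against the staples; I had no direct reading of the bolt.
- **Gate:** The measured rod direction went from 92.6° shut to about 72° (0.36 rad open), which agrees with the tool's 21° turn. Joint speeds were close to zero.
- **Grip:** The fingers were still closed on the knob (opening 0.165). The wrist force was about 8 N, mostly the bolt's weight.
- **Bystanders:** The match, timer and stopper were where they started, by eye. The amber bottle was partly hidden in the last side view, but the tool never came near it.

No check failed. The hinge axis position was uncertain by about 16 mm across the gate, but the small wrist forces during the swing showed it did not matter.

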